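# Take a walker's card payment and show where to sign

## Task

Check in the walker who stands across the desk: press the green key of the card terminal all the way down and let it go, then show her where to tap her card by holding your fingertips about 2 cm above the middle of the blue contactless panel on the terminal's head for three seconds. Next show her where to sign: point in the same way, about 2 cm above the middle of the yellow signature box on the clipboard, and finish while still pointing there. Do not press the red key, do not touch the blue panel or the clipboard, and leave the terminal and everything else on the desk where it stands.

Things in the scene. Friction and masses are not known exactly. Their poses are not given: they have to be found in the camera images.
- terminal: Loose countertop card-payment terminal, dark grey wedge on a black base, 193 long (x from -98 to 95) x 86 wide (y) mm, 0.45 kg, on rubber feet. Origin: centre of its underside, on the desk. Its +x points to its head, away from the operator; z is up. The keypad deck (-x end) slopes up by 0.14 rad from 24 mm height at its -x edge to 42 mm; number keys stand 1 mm proud of it; behind the screen stands the 62 mm high head (x from 31 to 95 mm) with the blue panel on top.
- green_key_top (a point): Centre of the upper face of the green key, 12 x 22 mm, 5 mm proud of the deck, in the row nearest the operator (right end, seen from the operator); about 30 mm above the desk. z is the key's outward normal, 0.14 rad off vertical. A flat yellow key lies beside it.
- green_key (a joint): Travel of the green key in m: 0 up, 0.003 fully down. It is sprung (about 4.5 N fully down) and comes back up when released.
- red_key_top (a point): Centre of the upper face of the red cancel key, same form, 56 mm to the left of the green key.
- red_key (a joint): Travel of the red key in m: 0 up, 0.003 fully down.
- tap_panel: Blue contactless panel with four white curved waves, 44 (x) x 60 (y) mm, lying level on the terminal's head and fixed to it. Origin: centre of its upper face, 65 mm above the desk; z up.
- clipboard: Loose brown A5 clipboard with a white entry form, 235 (x) x 165 (y) x 3 mm, with a steel clip (13 mm high) at its -x end, nearest the robot. Origin: centre of its underside; z up.
- sign_box (a point): Middle of the yellow signature box with dark outline, 30 (x) x 70 (y) mm, on the form at the end away from the clip; 4 mm above the desk, at (70, 28) mm in the clipboard's frame. z up. The white outlined box next to it is not for the signature.
- calculator: White desk calculator with grey keys, 150 x 104 x 24 mm, loose. Origin: centre of its underside.
- cup: Red paper cup with white rim, 82 mm across the rim, 95 mm high, loose, empty. Origin: centre of its underside.
- stamp: Self-inking stamp, black and grey, 60 x 36 x 74 mm, loose. Origin: centre of its underside.
- tape_roll: Roll of brown parcel tape lying flat, 104 mm across, 48 mm high, loose. Origin: centre of its underside.
- stapler: Blue and black stapler, 36 (x) x 140 (y) x 64 mm, loose. Origin: centre of its underside.
- pen: White pen with blue cap, 140 mm long (x), 12 mm high, lying loose. Origin: middle of its underside.
Not all that is in view belongs to the job. There is more than one size of the terminal; the job needs the middle-sized.

How it is judged:
On the way, in this order (a step that is already met when the one before it is completed fails the run):
1. the green key is pressed down (at least 2 of its 3 mm) (value of joint green_key above 0.002 m), for 0.05 s.
2. with the green key up again, the fingertips dwell just above the blue contactless panel for 2 s, touching nothing (horizontal distance between the grasp point and tap_panel below 0.022 m and z of the grasp point in the frame of tap_panel between 0.018 and 0.085 m and contact force between the fingers and anything else below 0.3 N and value of joint green_key below 0.001 m), for 2 s.
3. the fingertips dwell just above the yellow signature box for half a second, touching nothing (horizontal distance between the grasp point and sign_box below 0.022 m and z of the grasp point in the frame of sign_box between 0.018 and 0.085 m and contact force between the fingers and anything else below 0.3 N), for 0.5 s.
At the end, for the whole second after the job is handed in: Still pointing at the yellow signature box, touching nothing: grasp point between the finger pads within 22 mm of its middle seen from above and 18 to 85 mm over it (fingertips about 5 to 60 mm); both keys up; terminal, clipboard and bystanders within 30 mm of where they began (all of step 3 and value of joint each of green_key, red_key below 0.001 m and distance of each of terminal, clipboard, calculator, cup, stamp, tape_roll, stapler, pen from where it was at the start of the episode below 0.03 m).
It fails at once if the red key is pressed (value of joint red_key above 0.0015 m).
It fails at once if the blue contactless panel is touched (contact force between any of the fingers, the arm and tap_panel above 0.5 N).
It fails at once if the clipboard is touched (contact force between any of the fingers, the arm and clipboard above 0.5 N).
It fails at once if the terminal or the clipboard is shoved, lifted or carried (more than 30 mm) or tipped (angle between terminal's own z axis and vertical above 0.15 rad or distance of any of terminal, clipboard from where it was at the start of the episode above 0.03 m).
It fails at once if a bystander is shoved, lifted or carried (more than 30 mm) (distance of any of calculator, cup, stamp, tape_roll, stapler, pen from where it was at the start of the episode above 0.03 m).
It also fails if it takes over 51 s, if anything falls off the work surface, if the arm or the gripper's body presses on something with over 40 N, if the wrist force passes 120 N, or if a joint passes its speed limit or range.

## Robot

A 7-joint arm with a two-finger parallel gripper is mounted at the origin on the work surface. World frame = base frame: x ahead of the robot, y to its left, z up, the work surface at z = 0. Lengths are in m, angles in rad, forces in N, time in s.
With the tool pointing down it reaches from about 0.4 to 0.875 m from the base axis. Payload 19.3 kg.
Tool frame: the origin (TCP) lies on the centre line of the jaws, within the pads' length; the fingertips stand bot.tip_extent ahead of it and the grasp point (between the pads) lies 2 mm behind it (bot.tip_extent is the distance from the TCP to the fingertips, in m); z points along the fingers, y is the direction in which the jaws open and shut (so a half turn about z gives the same grasp; the last joint's range is limited). The gripper opens to 85 mm and grips with 20 to 120 N. Pads are 22 mm wide; open, the fingers measure 114 mm over their backs; the gripper's body (76 mm by 85 mm) begins 54 mm behind the grasp point. The pads swing forward as they close: fully open they stand 13 mm farther back than shut.
Start: joints at [-1.38, 0.521, -0.036, 1.599, 0.021, 1.021, -0.113], TCP at [0.161, 0.604, 0.221] pointing down, gripper open.
Joint ranges: [-2.91, 2.91], [-0.3, 2.13], [-1.5, 1.42], [0.17, 2.43], [-1.26, 4.41], [0.16, 1.93], [-2.52, 2.52]. Speed limits (rad/s): [1.89, 1.89, 2.39, 2.39, 3.01, 3.01, 3.01].

## Interface

Orientations are given as a rotation vector (axis times angle).
In Python, from bench import bot, eyes, job gives the robot as it stands.
- The arm moves only by the shell command python3 -m creep 'ROWS' [OPENING]. ROWS is JSON, a list of rows, each an object with "delta_pos": the shift along the tool's x, y, z scaled (see below), a list of three; "turn": the turn about the tool's z scaled (see below). A call has 1 to 5 rows; each row shifts and turns the pose as measured when the row begins, along the tool's axes as they then stand; what a row does not reach is not made up. The controller multiplies each number of a shift by 50 mm and each number of a turn by 120 degrees. A row lasts 1/8 s, in which the tool goes at most 62.5 mm and 10.7 degrees, less where a joint would pass 70% of its speed; a pose out of reach is approached as far as the arm can. A call with a number of a shift or a turn outside -1 to 1 is refused whole. A call with a gripper value outside its range is refused whole. OPENING is the gripper's target within -1 to 1 (fully open at 1, half-way at 0, shut at -1), set as the call begins (- or left out, the last holds). The fingers move at their own pace and stop on an object; the grip force is fixed at half the most. Time passes only in rows, so rows that do not move let the fingers close. It gives the time, the measured TCP pose, the force and the opening at its end, in the units of the state.
- bot.state(): the state, without advancing time (a new reading comes with each control period).
- eyes.get_image(name): name is "scene" or "top"; returns the picture (480x640x3 uint8, red, green, blue); there is no depth.
- eyes.calibration(name): a dict with "mtx" (3x3 intrinsics, pixels), "eye" and "attitude" of the camera in the world. Camera axes: x right, y down, z forward; pixel columns grow to the right and rows downward; lengths in m; the calibration is good to about 2 mm. A picture is of the moment at which its call begins. calibration takes no time and is no camera call.
- job.sign_off(): hands the job in, once; it reports no verdict.
The state is a dict: "time_s": time; "q": joint angles; "joint_velocities": joint speeds; "joint_torque": joint torques, N m; "tcp_pos": TCP position; "tcp_rot": TCP orientation; "ft_force": force on the tool from outside, world axes, zero at the start; "wrist_torque": the same for the moment, N m; "finger_gap": opening from 0.0 (shut) to 1.0 (fully open).
Only numpy, scipy, OpenCV 4.12 (cv2) and the standard library are available. Lean on these libraries where they do the work, as an engineer would, in place of code of your own. Each camera call takes 0.05 s, during which the arm holds its last target.

## Working session

There is one attempt and no reset: what is moved stays moved. The work goes in short steps, Python scripts to look and compute and a shell command to move; the robot and the scene stay as the last step left them, time stands still between calls to the robot, and variables do not carry over. Pictures are saved under pics/ and viewed, and the job is handed in when it is done.

```bash
ls; mkdir -p pics; python3 - <<'E'
from bench import bot, eyes, job
import cv2
s=bot.state(); print(s, bot.tip_extent)
for n in("scene","top"):
    cv2.imwrite(f"pics/{n}0.png",eyes.get_image(n)[:,:,::-1]); print(n,eyes.calibration(n))
E
```

```text
pics
{'time_s': 0.0, 'q': array([-1.38017547,  0.52202529, -0.03629297,  1.6000089 ,  0.02119436,
        1.0211358 , -0.11281746]), 'joint_velocities': array([ 7.48758834e-04, -3.23573358e-04, -1.75512677e-04, -1.95300193e-05,
       -1.31409036e-03,  1.77460838e-03,  3.23715189e-04]), 'joint_torque': array([ 6.75717984e-04, -9.27114987e+01,  1.98011689e+00, -3.69928336e+01,
        1.78831798e-02,  8.26439238e-03,  4.49491904e-05]), 'tcp_pos': array([0.16113324, 0.60349345, 0.22051879]), 'tcp_rot': array([-4.08622575e-01, -3.11484763e+00,  1.87124329e-03]), 'ft_force': array([-1.04694185,  0.11843115,  0.35335539]), 'wrist_torque': array([-0.04210377,  0.00878376, -0.00255002]), 'finger_gap': 0.9990000219591251} 0.017
scene {'mtx': array([[585.83447965,   0.        , 312.87527048],
       [  0.        , 585.83447965, 237.11171301],
       [  0.        ,   0.        ,   1.        ]]), 'eye': array([1.02629858, 0.41419903, 1.15587412]), 'attitude': array([-1.14142299, -2.56143997,  0.76902382])}
top {'mtx': array([[579.492224  ,   0.        , 316.0891975 ],
       [  0.        , 579.492224  , 240.80989394],
       [  0.        ,   0.        ,   1.        ]]), 'eye': array([ 0.23040707, -0.02445706,  1.32046242]), 'attitude': array([-2.03178595,  2.18021093, -0.24246955])}
```

View pics/scene0.png

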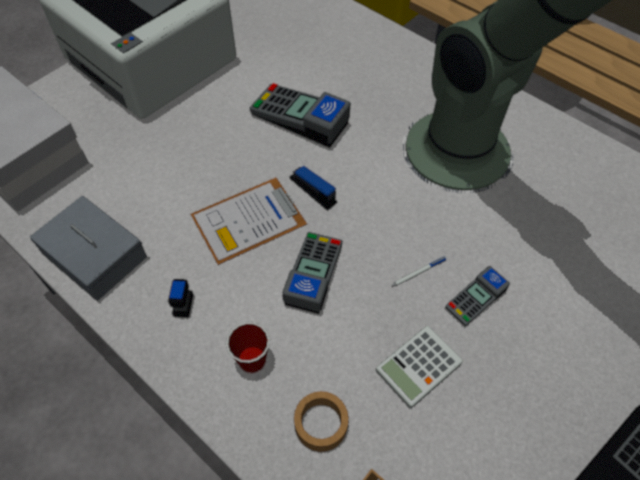

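View pics/top0.png

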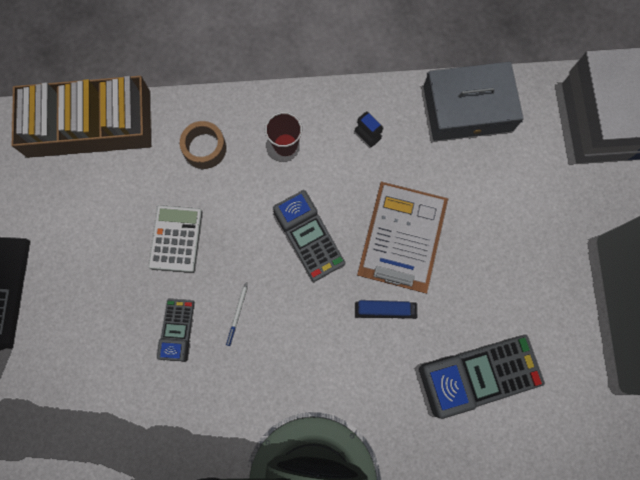

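```bash
cat > h.py <<'E'
from bench import bot, eyes
import cv2, numpy as np
from scipy.spatial.transform import Rotation as R
def ray(n,p,z):
    c=eyes.calibration(n); d=R.from_rotvec(c['attitude']).as_matrix()@np.linalg.inv(c['mtx'])@[p[0],p[1],1.]
    return (c['eye']+d*(z-c['eye'][2])/d[2])
def proj(n,P):
    c=eyes.calibration(n); q=c['mtx']@(R.from_rotvec(c['attitude']).as_matrix().T@(np.array(P)-c['eye'])); return q[:2]/q[2]
def blobs(img,lo,hi,amin=15):
    h=cv2.cvtColor(img,cv2.COLOR_RGB2HSV); m=cv2.inRange(h,lo,hi)
    n,_,st,ce=cv2.connectedComponentsWithStats(m)
    return [(ce[i].round(2).tolist(),st[i].tolist()) for i in range(1,n) if st[i,4]>=amin]
E
python3 - <<'E'
from h import *
for n in("scene","top"):
    im=cv2.imread(f"pics/{n}0.png")[:,:,::-1].copy()
    for k,lo,hi,z in(("blue",(105,120,60),(125,255,255),.065),("green",(50,120,50),(80,255,255),.03),("red",(0,170,110),(5,255,255),.03),("yel",(18,150,100),(30,255,255),.004)):
        for c,s in blobs(im,lo,hi): print(n,k,c,s,ray(n,c,z).round(4))
s=bot.state();print(R.from_rotvec(s['tcp_rot']).as_matrix().round(3), proj('top',s['tcp_pos']),proj('scene',s['tcp_pos']))
for n in("scene","top"):
    im=cv2.imread(f"pics/{n}0.png"); p=(260,160) if n=="scene" else (265,170)
    cv2.imwrite(f"pics/{n}0c.png",cv2.resize(im[p[1]:p[1]+130,p[0]-70:p[0]+130] if n=="scene" else im[p[1]:p[1]+140,p[0]:p[0]+190],None,fx=4,fy=4,interpolation=cv2.INTER_CUBIC))
E
```

```text
scene blue [327.65, 108.1] [311, 95, 34, 27, 428] [ 0.1664 -0.3086  0.065 ]
scene blue [314.72, 180.51] [295, 167, 40, 29, 443] [ 0.369  -0.1723  0.065 ]
scene blue [273.2, 207.13] [266, 197, 15, 21, 54] [ 0.4916 -0.1911  0.065 ]
scene blue [437.25, 262.33] [431, 259, 14, 7, 24] [0.3604 0.1769 0.065 ]
scene blue [493.79, 278.42] [483, 269, 23, 20, 226] [0.3127 0.2897 0.065 ]
scene blue [304.46, 285.27] [289, 274, 32, 24, 426] [0.5946 0.0009 0.065 ]
scene blue [177.04, 289.28] [170, 280, 16, 19, 237] [ 0.7812 -0.1924  0.065 ]
scene green [257.58, 103.4] [253, 100, 10, 8, 45] [ 0.2523 -0.4848  0.03  ]
scene green [312.0, 235.74] [308, 233, 9, 6, 38] [ 0.4734 -0.087   0.03  ]
scene green [465.61, 317.61] [463, 315, 6, 6, 23] [0.4107 0.2928 0.03  ]
scene red [272.03, 86.62] [269, 84, 8, 6, 29] [ 0.179  -0.5014  0.03  ]
scene red [334.94, 241.25] [331, 239, 9, 5, 32] [ 0.4495 -0.0378  0.03  ]
scene red [451.61, 304.61] [449, 302, 6, 6, 23] [0.405  0.2534 0.03  ]
scene red [250.41, 353.54] [241, 349, 21, 10, 149] [0.7709 0.0123 0.03  ]
scene yel [265.16, 95.92] [261, 93, 9, 7, 37] [ 0.1993
[... 1044 characters left out ...]
  0.03  ]
top yel [121.01, 102.58] [118, 78, 7, 50, 255] [0.9087 0.4099 0.004 ]
top yel [85.98, 105.31] [83, 80, 6, 52, 260] [0.9075 0.4958 0.004 ]
top yel [102.59, 103.02] [100, 82, 6, 45, 253] [0.9107 0.4551 0.004 ]
top yel [67.01, 106.6] [65, 84, 5, 46, 229] [0.9073 0.5422 0.004 ]
top yel [31.55, 109.49] [29, 86, 6, 48, 241] [0.9058 0.6289 0.004 ]
top yel [397.95, 205.04] [384, 197, 29, 16, 248] [ 0.5996 -0.2436  0.004 ]
top yel [326.3, 266.44] [323, 264, 8, 6, 27] [ 0.4648 -0.0639  0.004 ]
top yel [528.58, 361.12] [525, 355, 8, 13, 64] [ 0.2199 -0.4968  0.004 ]
[[-0.966  0.258 -0.   ]
 [ 0.258  0.966 -0.001]
 [-0.    -0.001 -1.   ]] [-27.22751473 435.8211461 ] [709.08641073 283.00604078]
```

```bash
cat > go.py <<'E'
import sys
from h import *
s=bot.state(); p=s['tcp_pos']; M=R.from_rotvec(s['tcp_rot']).as_matrix()
t=np.array(eval(sys.argv[1])); 
yaw=np.degrees(np.arctan2(M[1,0],M[0,0])); 
d=M.T@(t-p)
print('t',round(s['time_s'],2),'pos',p.round(4),'yaw',yaw.round(2),'tilt',M[2,2].round(4),'F',s['ft_force'].round(2),'gap',s['finger_gap'],'units',(d/.05).round(3), 'turn', ((-(205.3-yaw)+180)%360-180)/120, 'ext',bot.tip_extent)
E
python3 -m creep '[{"delta_pos":[-1,-0.47,0],"turn":0},{"delta_pos":[-1,-0.47,0],"turn":0},{"delta_pos":[-1,-0.47,0],"turn":0},{"delta_pos":[-1,-0.47,0],"turn":0},{"delta_pos":[-1,-0.47,0],"turn":0}]' -1; python3 go.py '[.45,.2,.2]'
```

```text
time_s: 0.72
tcp_pos: [0.3743, 0.4229, 0.2187]
tcp_rot: [-0.396, -3.114, 0.004]
ft_force: [1.4, 0.4, -0.3]
finger_gap: 0.002
t 0.72 pos [0.3743 0.4229 0.2187] yaw 165.51 tilt -1.0 F [ 1.39  0.43 -0.29] gap 0.002446411882393497 units [-2.582 -3.936  0.381] turn -0.33160755354628935 ext 0.017
```

```bash

python3 -m creep '[{"delta_pos":[-0.6,-0.9,0],"turn":-0.08},{"delta_pos":[-0.7,-0.8,0],"turn":-0.08},{"delta_pos":[-0.8,-0.7,0],"turn":-0.08},{"delta_pos":[-0.8,-0.6,0],"turn":-0.08},{"delta_pos":[-0.6,-0.9,0],"turn":-0.02}]'; python3 go.py '[.471,-.089,.12]'
```

```text
time_s: 1.35
tcp_pos: [0.564, 0.2436, 0.2182]
tcp_rot: [0.749, -3.047, 0.004]
ft_force: [-0.4, 0.0, 0.9]
finger_gap: 0.001
t 1.35 pos [0.564  0.2436 0.2182] yaw -152.38 tilt -1.0 F [-0.4   0.04  0.9 ] gap 0.001071758534291333 units [ 4.723 -5.03   1.993] turn 0.019303626742556427 ext 0.017
```

```bash

python3 -m creep '[{"delta_pos":[0.9,-0.9,0],"turn":0.02},{"delta_pos":[0.9,-1,0],"turn":0},{"delta_pos":[0.9,-1,0],"turn":0},{"delta_pos":[0.9,-1,0],"turn":0},{"delta_pos":[0.9,-0.9,0],"turn":0}]'; python3 go.py '[.470,-.090,.09]'
```

```text
time_s: 1.98
tcp_pos: [0.471, -0.0564, 0.2169]
tcp_rot: [0.682, -3.06, 0.004]
ft_force: [1.4, -0.2, -0.0]
finger_gap: -0.002
t 1.98 pos [ 0.471  -0.0564  0.2169] yaw -154.86 tilt -1.0 F [ 1.35 -0.23 -0.01] gap -0.0018378257167997033 units [ 0.287 -0.596  2.542] turn -0.0013606834365939827 ext 0.017
```

```bash

python3 -m creep '[{"delta_pos":[0.3,-0.6,0.2],"turn":0},{"delta_pos":[0,0,0.8],"turn":0},{"delta_pos":[0,0,0.8],"turn":0},{"delta_pos":[0,0,0.5],"turn":0},{"delta_pos":[0,0,0],"turn":0}]'; python3 go.py '[.470,-.090,.06]'; python3 - <<'E'
from h import *
for n in("scene","top"):
    im=eyes.get_image(n)[:,:,::-1]; p=(220,150) if n=="scene" else (230,170)
    cv2.imwrite(f"pics/{n}1.png",cv2.resize(im[p[1]:p[1]+150,p[0]:p[0]+200],None,fx=4,fy=4,interpolation=cv2.INTER_CUBIC))
print(bot.state()['ft_force'])
E
```

```text
time_s: 2.6
tcp_pos: [0.4675, -0.0968, 0.0995]
tcp_rot: [0.67, -3.063, 0.006]
ft_force: [0.6, -0.4, 0.9]
finger_gap: -0.004
t 2.6 pos [ 0.4675 -0.0968  0.0995] yaw -155.33 tilt -1.0 F [ 0.65 -0.4   0.93] gap -0.004384291026324831 units [-0.109  0.105  0.79 ] turn -0.005228994754406813 ext 0.017
[0.25312646 0.01652275 0.59966519]
```

View pics/scene1.png

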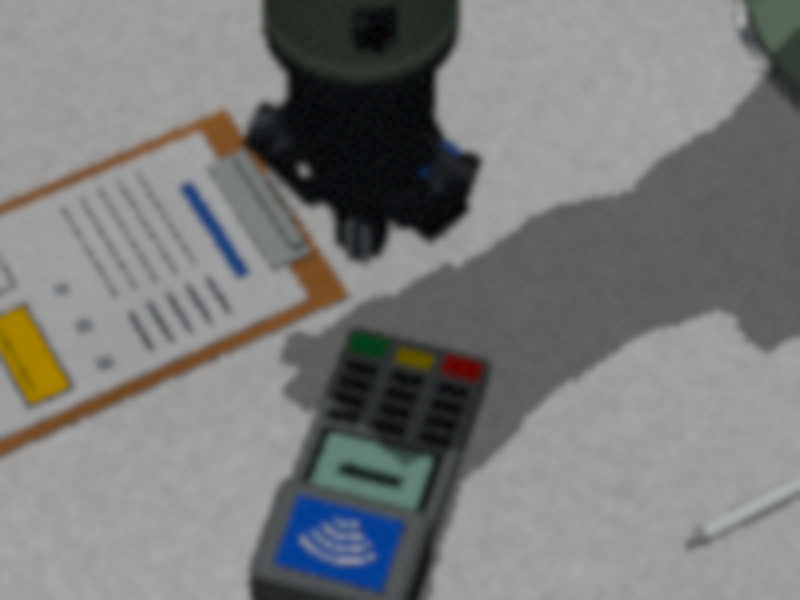

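View pics/top1.png

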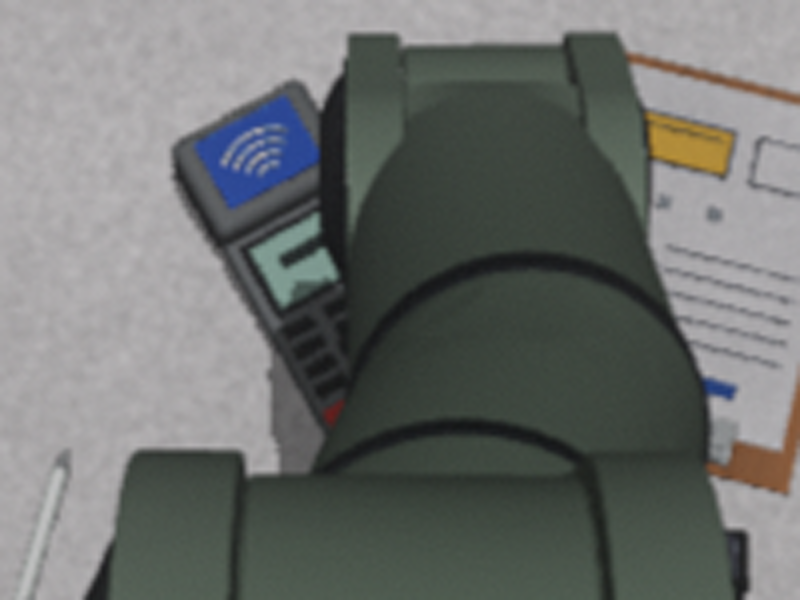

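The scene view shows the shut fingertips at about pixel (310,211), above the green key at (312,236). The top view is hidden by the arm. I'll correct the position and descend.

```bash

python3 -m creep '[{"delta_pos":[-0.1,0.1,0.4],"turn":0},{"delta_pos":[0,0,0.35],"turn":0},{"delta_pos":[0,0,0],"turn":0}]'; python3 go.py '[.470,-.090,.044]'
```

```text
time_s: 3.08
tcp_pos: [0.4737, -0.0905, 0.0669]
tcp_rot: [-0.67, 3.066, -0.01]
ft_force: [0.3, 0.3, 0.6]
finger_gap: -0.0
t 3.08 pos [ 0.4737 -0.0905  0.0669] yaw -155.33 tilt -1.0 F [0.28 0.34 0.64] gap -0.000474499677782301 units [0.065 0.043 0.458] turn -0.005260184285986232 ext 0.017
```

```bash

python3 -m creep '[{"delta_pos":[0.07,0.04,0.2],"turn":0},{"delta_pos":[0,0,0],"turn":0}]'; python3 go.py '[.470,-.090,.044]'
```

```text
time_s: 3.32
tcp_pos: [0.4704, -0.0903, 0.0582]
tcp_rot: [-0.67, 3.064, -0.012]
ft_force: [-0.4, 1.0, -0.5]
finger_gap: -0.003
t 3.33 pos [ 0.4704 -0.0903  0.0582] yaw -155.34 tilt -1.0 F [-0.42  1.04 -0.55] gap -0.0025820477334686878 units [0.006 0.011 0.283] turn -0.005333599262774176 ext 0.017
```

```bash

python3 -m creep '[{"delta_pos":[0,0,0.14],"turn":0},{"delta_pos":[0,0,0],"turn":0}]'; python3 -m creep '[{"delta_pos":[0,0,0.06],"turn":0},{"delta_pos":[0,0,0],"turn":0}]'
```

```text
time_s: 3.58
tcp_pos: [0.4708, -0.0904, 0.0513]
tcp_rot: [-0.669, 3.063, -0.012]
ft_force: [0.8, -0.8, -0.1]
finger_gap: 0.001
time_s: 3.82
tcp_pos: [0.471, -0.0905, 0.0482]
tcp_rot: [-0.669, 3.063, -0.012]
ft_force: [-0.1, -0.0, 0.0]
finger_gap: -0.002
```

```bash

python3 -m creep '[{"delta_pos":[0,0,0.04],"turn":0},{"delta_pos":[0,0,0],"turn":0}]'; python3 -m creep '[{"delta_pos":[0,0,0.03],"turn":0},{"delta_pos":[0,0,0],"turn":0}]'
```

```text
time_s: 4.08
tcp_pos: [0.471, -0.0905, 0.0461]
tcp_rot: [-0.669, 3.063, -0.012]
ft_force: [-1.5, 0.1, -0.2]
finger_gap: 0.0
time_s: 4.32
tcp_pos: [0.4711, -0.0905, 0.0446]
tcp_rot: [-0.669, 3.063, -0.012]
ft_force: [0.2, 0.0, -0.9]
finger_gap: 0.004
```

```bash

python3 -m creep '[{"delta_pos":[0,0,0.03],"turn":0},{"delta_pos":[0,0,0],"turn":0}]'; python3 -m creep '[{"delta_pos":[0,0,0],"turn":0}]';python3 - <<'E'
from h import *
im=eyes.get_image("scene")[:,:,::-1]
cv2.imwrite("pics/scene2.png",cv2.resize(im[190:270,260:360],None,fx=8,fy=8,interpolation=cv2.INTER_CUBIC)[:600])
print(bot.state()['ft_force'])
E
```

```text
time_s: 4.58
tcp_pos: [0.4711, -0.0905, 0.043]
tcp_rot: [-0.669, 3.063, -0.012]
ft_force: [1.4, -0.7, -0.7]
finger_gap: 0.001
time_s: 4.7
tcp_pos: [0.4711, -0.0905, 0.043]
tcp_rot: [-0.669, 3.063, -0.012]
ft_force: [-1.6, -0.1, 0.3]
finger_gap: -0.004
[-0.17216575 -0.97345392  0.47789679]
```

View pics/scene2.png

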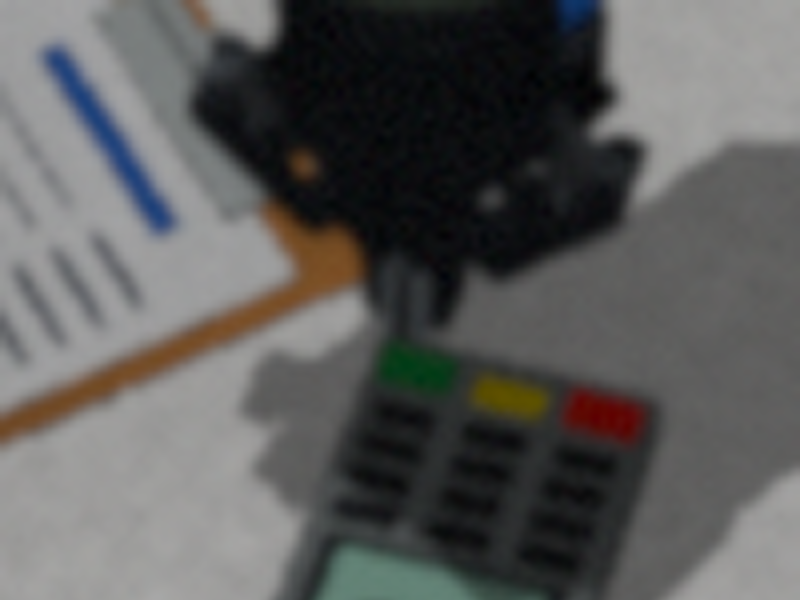

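```bash
python3 - <<'E'
from h import *
u=np.array([.903,.428])
for h in(.026,.030,.035,.04):
  for o in(0,.011): print(h,o,proj('scene',[*(np.array([.4711,-.0905])+u*o),h]).round(1))
im=eyes.get_image("scene"); print(blobs(im,(50,120,50),(80,255,255)),blobs(im,(18,150,100),(30,255,255)))
E
```

```text
0.026 0 [311.5 235.3]
0.026 0.011 [310.2 239.1]
0.03 0 [311.5 234.3]
0.03 0.011 [310.2 238.1]
0.035 0 [311.5 233.1]
0.035 0.011 [310.2 236.9]
0.04 0 [311.5 231.9]
0.04 0.011 [310.1 235.7]
[([257.68, 103.36], [254, 100, 9, 8, 44]), ([311.74, 235.69], [308, 233, 9, 6, 42]), ([465.61, 317.61], [463, 315, 6, 6, 23])] [([265.17, 96.17], [261, 93, 9, 7, 35]), ([226.34, 238.41], [217, 227, 20, 24, 244]), ([458.5, 311.5], [456, 309, 6, 6, 22])]
```

```bash
python3 - <<'E'
from h import *
im=eyes.get_image("scene")[:,:,::-1]
c=im[205:255,280:345].astype(float); c=np.clip(255*(c/255)**.45,0,255).astype(np.uint8)
cv2.imwrite("pics/scene3.png",cv2.resize(c,None,fx=12,fy=12,interpolation=cv2.INTER_NEAREST))
E
```

```text
(no output)
```

View pics/scene3.png

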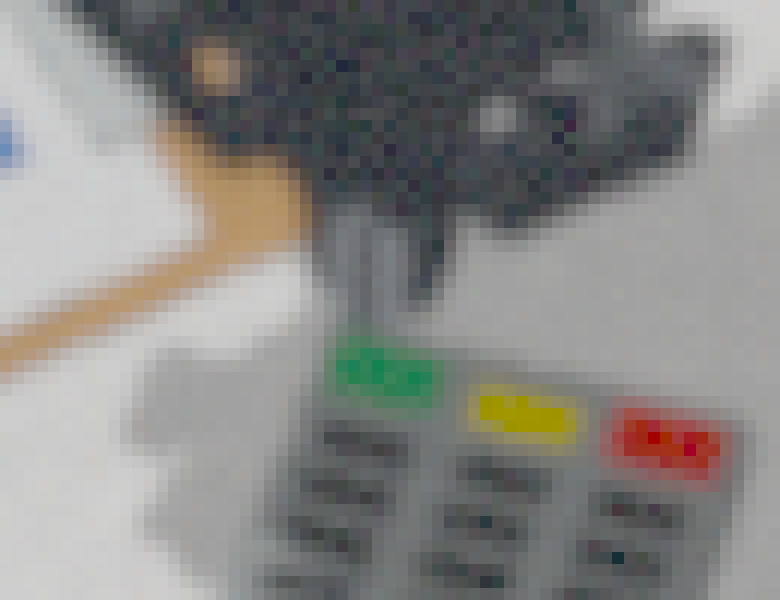

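```bash

python3 -m creep '[{"delta_pos":[0,0,0.03],"turn":0},{"delta_pos":[0,0,0],"turn":0}]'; python3 -m creep '[{"delta_pos":[0,0,0.03],"turn":0},{"delta_pos":[0,0,0],"turn":0}]'; python3 -m creep '[{"delta_pos":[0,0,0.03],"turn":0},{"delta_pos":[0,0,0],"turn":0}]'
```

```text
time_s: 5.1
tcp_pos: [0.4711, -0.0905, 0.0414]
tcp_rot: [-0.669, 3.063, -0.012]
ft_force: [-0.0, -0.7, 0.1]
finger_gap: 0.005
time_s: 5.35
tcp_pos: [0.4711, -0.0905, 0.0398]
tcp_rot: [-0.669, 3.063, -0.012]
ft_force: [0.6, 0.0, -0.2]
finger_gap: -0.003
time_s: 5.6
tcp_pos: [0.4711, -0.0905, 0.0382]
tcp_rot: [-0.669, 3.063, -0.012]
ft_force: [0.1, 0.1, 0.1]
finger_gap: 0.005
```

```bash
python3 - <<'E'
from h import *
im=eyes.get_image("scene")[:,:,::-1]
c=im[205:255,280:345].astype(float); c=np.clip(255*(c/255)**.45,0,255).astype(np.uint8)
cv2.imwrite("pics/scene4.png",cv2.resize(c,None,fx=12,fy=12,interpolation=cv2.INTER_NEAREST))
E
```

```text
(no output)
```

View pics/scene4.png

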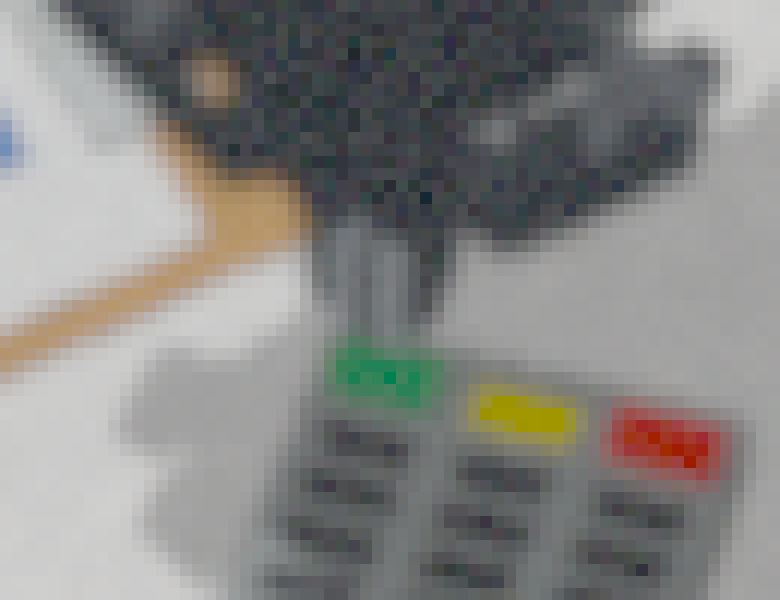

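```bash

for i in 1 2 3; do :; done
python3 -m creep '[{"delta_pos":[0,0,0.03],"turn":0},{"delta_pos":[0,0,0],"turn":0}]'; python3 -m creep '[{"delta_pos":[0,0,0.03],"turn":0},{"delta_pos":[0,0,0],"turn":0}]'; python3 go.py '[.470,-.090,.034]'
```

```text
time_s: 5.9
tcp_pos: [0.4712, -0.0905, 0.0366]
tcp_rot: [-0.669, 3.063, -0.012]
ft_force: [-0.0, 0.2, -0.4]
finger_gap: 0.0
time_s: 6.15
tcp_pos: [0.4712, -0.0905, 0.035]
tcp_rot: [-0.669, 3.063, -0.012]
ft_force: [0.4, -0.2, 0.6]
finger_gap: -0.001
t 6.15 pos [ 0.4712 -0.0905  0.035 ] yaw -155.35 tilt -0.9999 F [ 0.41 -0.16  0.57] gap -0.0012849203941452563 units [0.018 0.02  0.021] turn -0.0053841830561121165 ext 0.017
```

```bash

python3 -m creep '[{"delta_pos":[0,0,0.03],"turn":0},{"delta_pos":[0,0,0],"turn":0}]'; python3 -m creep '[{"delta_pos":[0,0,0.03],"turn":0},{"delta_pos":[0,0,0],"turn":0}]'; python3 - <<'E'
from h import *
im=eyes.get_image("scene")[:,:,::-1]
c=im[205:255,280:345].astype(float); c=np.clip(255*(c/255)**.45,0,255).astype(np.uint8)
cv2.imwrite("pics/scene5.png",cv2.resize(c,None,fx=12,fy=12,interpolation=cv2.INTER_NEAREST))
s=bot.state();print(s['tcp_pos'],s['ft_force'])
E
```

```text
time_s: 6.4
tcp_pos: [0.4712, -0.0906, 0.0334]
tcp_rot: [-0.669, 3.063, -0.012]
ft_force: [-0.1, 0.3, -0.5]
finger_gap: -0.001
time_s: 6.65
tcp_pos: [0.4712, -0.0906, 0.0318]
tcp_rot: [-0.669, 3.063, -0.012]
ft_force: [-0.2, 0.2, 0.2]
finger_gap: -0.002
[ 0.47127414 -0.09058749  0.03184594] [0.77562691 0.27671145 0.33418703]
```

View pics/scene5.png

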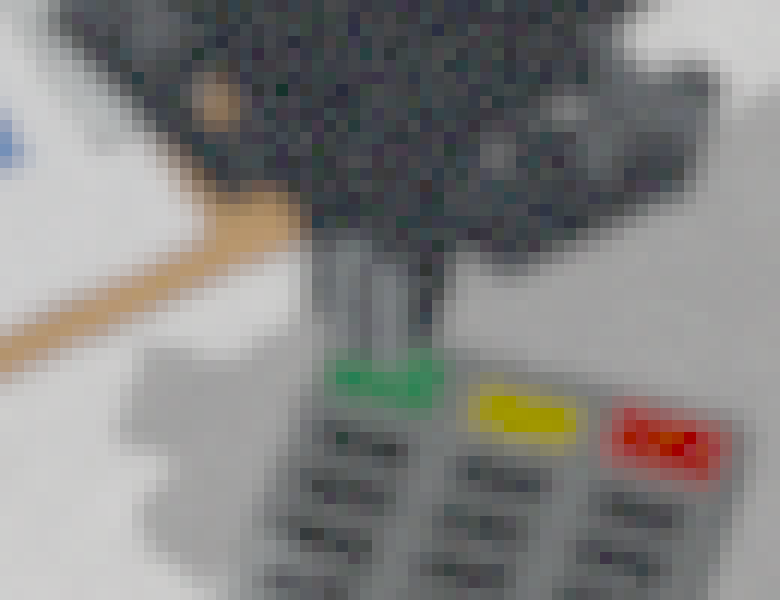

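The tip is now starting to cover the key's far edge at about (313,235), so it is above the key and still higher than tip_extent implies. I'll continue down.

```bash

python3 -m creep '[{"delta_pos":[0,0,0.03],"turn":0},{"delta_pos":[0,0,0],"turn":0}]'; python3 -m creep '[{"delta_pos":[0,0,0.03],"turn":0},{"delta_pos":[0,0,0],"turn":0}]'; python3 -m creep '[{"delta_pos":[0,0,0.03],"turn":0},{"delta_pos":[0,0,0],"turn":0}]'; python3 - <<'E'
from h import *
im=eyes.get_image("scene")[:,:,::-1]
c=im[205:255,280:345].astype(float); c=np.clip(255*(c/255)**.45,0,255).astype(np.uint8)
cv2.imwrite("pics/scene6.png",cv2.resize(c,None,fx=12,fy=12,interpolation=cv2.INTER_NEAREST))
s=bot.state();print(s['tcp_pos'],s['ft_force'])
E
```

```text
time_s: 6.95
tcp_pos: [0.4713, -0.0906, 0.0303]
tcp_rot: [-0.669, 3.062, -0.012]
ft_force: [-0.1, 0.2, -0.0]
finger_gap: -0.005
time_s: 7.2
tcp_pos: [0.4713, -0.0906, 0.0287]
tcp_rot: [-0.669, 3.063, -0.012]
ft_force: [0.1, 0.3, 0.1]
finger_gap: 0.001
time_s: 7.45
tcp_pos: [0.4713, -0.0906, 0.027]
tcp_rot: [-0.669, 3.063, -0.012]
ft_force: [-0.3, 0.3, -0.7]
finger_gap: 0.0
[ 0.47141707 -0.09059572  0.0271127 ] [ 0.43407715 -0.36090184  0.61625283]
```

View pics/scene6.png

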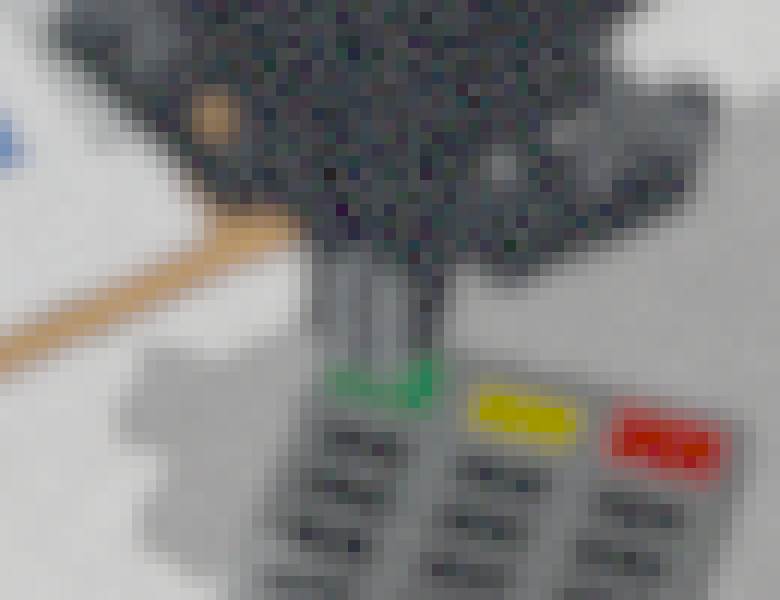

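```bash

python3 -m creep '[{"delta_pos":[0,0,0.03],"turn":0},{"delta_pos":[0,0,0],"turn":0}]'; python3 -m creep '[{"delta_pos":[0,0,0.03],"turn":0},{"delta_pos":[0,0,0],"turn":0}]'; python3 - <<'E'
from h import *
im=eyes.get_image("scene")[:,:,::-1]
c=im[205:255,280:345].astype(float); c=np.clip(255*(c/255)**.45,0,255).astype(np.uint8)
cv2.imwrite("pics/scene7.png",cv2.resize(c,None,fx=12,fy=12,interpolation=cv2.INTER_NEAREST))
s=bot.state();print(s['tcp_pos'],s['ft_force'])
E
```

```text
time_s: 7.75
tcp_pos: [0.4714, -0.0907, 0.0255]
tcp_rot: [-0.669, 3.062, -0.012]
ft_force: [-0.6, -0.3, 0.5]
finger_gap: 0.0
time_s: 8.0
tcp_pos: [0.4714, -0.0906, 0.0239]
tcp_rot: [-0.669, 3.062, -0.012]
ft_force: [-0.5, 0.7, -0.1]
finger_gap: 0.001
[ 0.47145165 -0.09063714  0.02396479] [-0.01089416 -0.26724723  0.41843358]
```

View pics/scene7.png

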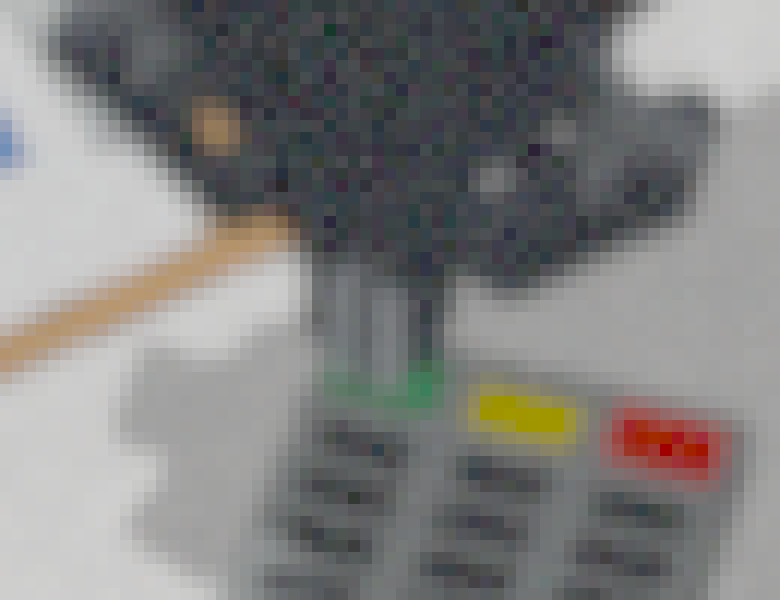

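```bash

python3 -m creep '[{"delta_pos":[0,0,0.03],"turn":0},{"delta_pos":[0,0,0],"turn":0}]'; python3 -m creep '[{"delta_pos":[0,0,0.03],"turn":0},{"delta_pos":[0,0,0],"turn":0}]';python3 -m creep '[{"delta_pos":[0,0,0.02],"turn":0},{"delta_pos":[0,0,0],"turn":0}]'
```

```text
time_s: 8.3
tcp_pos: [0.4714, -0.0907, 0.0224]
tcp_rot: [-0.669, 3.062, -0.012]
ft_force: [-0.4, 1.0, 0.1]
finger_gap: 0.001
time_s: 8.55
tcp_pos: [0.4716, -0.0907, 0.0209]
tcp_rot: [-0.669, 3.062, -0.013]
ft_force: [-0.5, 0.4, 1.4]
finger_gap: -0.003
time_s: 8.8
tcp_pos: [0.4718, -0.0906, 0.0199]
tcp_rot: [-0.669, 3.062, -0.013]
ft_force: [-0.6, 1.7, 2.7]
finger_gap: -0.001
```

```bash

python3 -m creep '[{"delta_pos":[0,0,0.03],"turn":0},{"delta_pos":[0,0,0],"turn":0}]'; python3 - <<'E'
from h import *
im=eyes.get_image("scene")[:,:,::-1]
c=im[205:255,280:345].astype(float); c=np.clip(255*(c/255)**.45,0,255).astype(np.uint8)
cv2.imwrite("pics/scene8.png",cv2.resize(c,None,fx=12,fy=12,interpolation=cv2.INTER_NEAREST))
s=bot.state();print(s['tcp_pos'],s['ft_force'])
E
```

```text
time_s: 9.05
tcp_pos: [0.472, -0.0906, 0.0184]
tcp_rot: [-0.669, 3.061, -0.013]
ft_force: [0.2, 1.2, 4.8]
finger_gap: -0.002
[ 0.47197024 -0.09053926  0.01845976] [-0.37467801  0.66317271  4.54092845]
```

View pics/scene8.png

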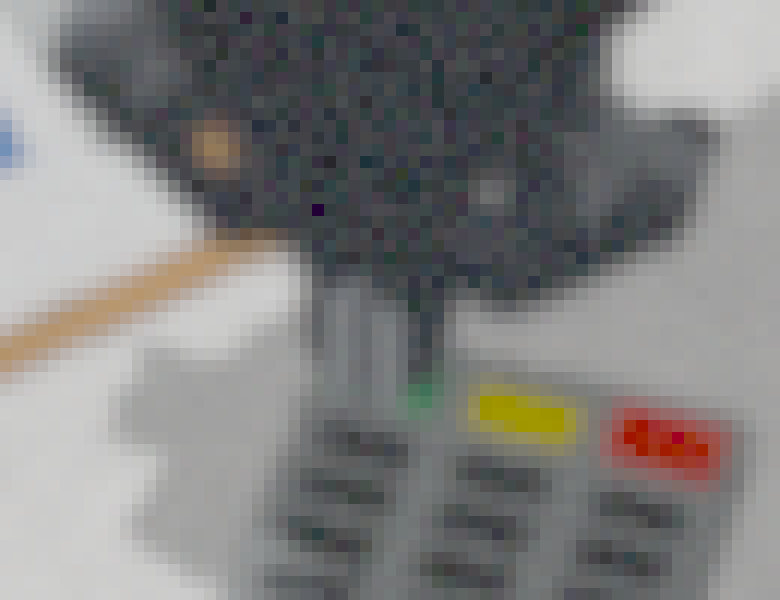

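```bash

python3 -m creep '[{"delta_pos":[0,0,0.02],"turn":0},{"delta_pos":[0,0,0],"turn":0}]'; 
```

```text
time_s: 9.35
tcp_pos: [0.4721, -0.0906, 0.0179]
tcp_rot: [-0.669, 3.061, -0.013]
ft_force: [-2.7, 1.8, 12.9]
finger_gap: -0.003
```

The force jumped to 13 N at the hard stop, so the key is fully down. I'll lift off.

```bash

python3 -m creep '[{"delta_pos":[0,0,-0.3],"turn":0},{"delta_pos":[0,0,-0.8],"turn":0},{"delta_pos":[0,0,-0.8],"turn":0},{"delta_pos":[0,0,-0.5],"turn":0},{"delta_pos":[0,0,0],"turn":0}]'
python3 - <<'E'
from h import *
im=eyes.get_image("scene")
for k,lo,hi,z in(("blue",(105,120,60),(125,255,255),.065),("green",(50,120,50),(80,255,255),.03),("red",(0,170,110),(5,255,255),.03),("yel",(18,150,100),(30,255,255),.004)):
    for c,s in blobs(im,lo,hi): print(k,c,s,ray('scene',c,z).round(4))
E
python3 go.py '[.594,0,.13]'
```

```text
time_s: 9.98
tcp_pos: [0.4701, -0.0901, 0.1439]
tcp_rot: [-0.668, 3.062, -0.013]
ft_force: [-0.7, -0.4, 0.4]
finger_gap: -0.002
blue [273.13, 206.98] [266, 197, 15, 21, 53] [ 0.4914 -0.1915  0.065 ]
blue [437.25, 262.33] [431, 259, 14, 7, 24] [0.3604 0.1769 0.065 ]
blue [493.8, 278.45] [483, 269, 23, 20, 222] [0.3127 0.2898 0.065 ]
blue [304.47, 285.29] [289, 274, 32, 24, 424] [0.5946 0.0009 0.065 ]
blue [177.07, 289.27] [170, 280, 16, 19, 239] [ 0.7812 -0.1923  0.065 ]
green [257.78, 103.33] [254, 100, 9, 8, 45] [ 0.2517 -0.4846  0.03  ]
green [311.79, 235.74] [308, 233, 9, 6, 38] [ 0.4737 -0.0874  0.03  ]
green [465.61, 317.61] [463, 315, 6, 6, 23] [0.4107 0.2928 0.03  ]
red [451.61, 304.61] [449, 302, 6, 6, 23] [0.405  0.2534 0.03  ]
red [250.23, 353.19] [240, 348, 22, 11, 166] [0.7706 0.0115 0.03  ]
yel [265.38, 96.05] [261, 93, 9, 7, 37] [ 0.1992 -0.5098  0.004 ]
yel [226.34, 238.41] [217, 227, 20, 24, 244] [ 0.6009 -0.2434  0.004 ]
yel [458.5, 311.5] [456, 309, 6, 6, 22] [0.3945 0.2704 0.004 ]
t 10.03 pos [ 0.4696 -0.09    0.143 ] yaw -155.36 tilt -0.9999 F [-0.52 -0.53  0.28] gap 0.0030702610200075524 units [-3.01   0.602  0.268] turn -0.005519250230229507 ext 0.017
```

```bash

python3 -m creep '[{"delta_pos":[-0.75,0.15,0],"turn":0},{"delta_pos":[-0.75,0.15,0],"turn":0},{"delta_pos":[-0.75,0.15,0],"turn":0},{"delta_pos":[-0.7,0.15,0],"turn":0},{"delta_pos":[0,0,0],"turn":0}]'
python3 go.py '[.594,0,.094]'
```

```text
time_s: 10.65
tcp_pos: [0.592, 0.0008, 0.1392]
tcp_rot: [0.668, -3.07, 0.011]
ft_force: [-0.3, 0.3, 0.0]
finger_gap: 0.005
t 10.65 pos [0.592  0.0008 0.1392] yaw -155.46 tilt -1.0 F [-0.26  0.32  0.01] gap 0.004559832308750099 units [-0.031 -0.026  0.905] turn -0.006315391007957772 ext 0.017
```

```bash

python3 -m creep '[{"delta_pos":[-0.03,-0.02,0.4],"turn":0},{"delta_pos":[0,0,0.3],"turn":0},{"delta_pos":[0,0,0],"turn":0}]'
python3 go.py '[.594,0,.094]'
python3 - <<'E'
from h import *
im=eyes.get_image("scene")[:,:,::-1]
c=im[220:320,250:370].astype(float); c=np.clip(255*(c/255)**.5,0,255).astype(np.uint8)
cv2.imwrite("pics/scene9.png",cv2.resize(c,None,fx=6,fy=6,interpolation=cv2.INTER_NEAREST))
p=bot.state()['tcp_pos']; print(p)
for dz in(-.017,0,.009,.026): print(dz,proj('scene',p+[0,0,dz]).round(1), ((proj('scene',p+[0,0,dz])-[250,220])*6).round())
E
```

```text
time_s: 11.02
tcp_pos: [0.5917, -0.0009, 0.1013]
tcp_rot: [0.666, -3.066, 0.011]
ft_force: [-0.3, -0.5, 0.2]
finger_gap: 0.001
t 11.03 pos [ 0.5917 -0.0009  0.1013] yaw -155.5 tilt -1.0 F [-0.28 -0.49  0.21] gap 0.0009295774237783812 units [-0.05  -0.001  0.146] turn -0.006626642891768597 ext 0.017
[ 0.59202294 -0.00094956  0.10190676]
-0.017 [304.5 279.4] [327. 356.]
0 [304.4 275.3] [327. 332.]
0.009 [304.4 273.1] [326. 319.]
0.026 [304.3 269. ] [326. 294.]
```

View pics/scene9.png

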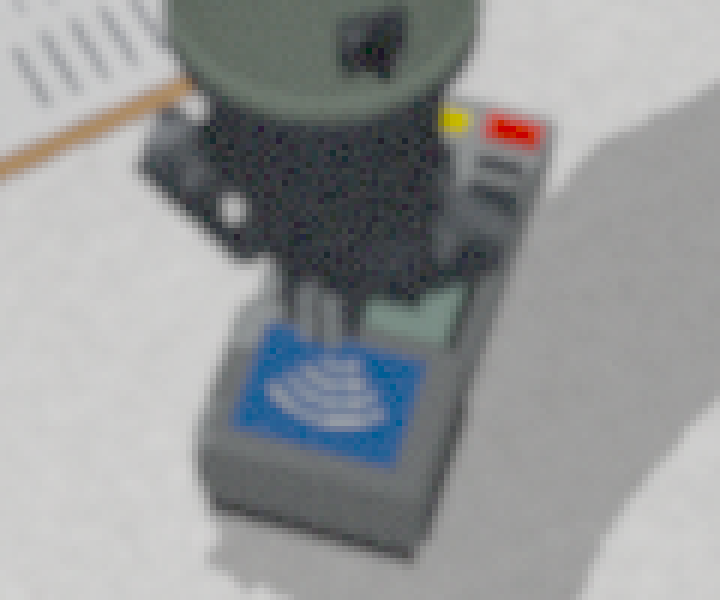

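```bash
Z='x'
python3 -m creep '[{"delta_pos":[-0.04,0,0.15],"turn":0},{"delta_pos":[0,0,0],"turn":0},{"delta_pos":[0,0,0],"turn":0},{"delta_pos":[0,0,0],"turn":0},{"delta_pos":[0,0,0],"turn":0}]'
python3 -m creep '[{"delta_pos":[0,0,0],"turn":0},{"delta_pos":[0,0,0],"turn":0},{"delta_pos":[0,0,0],"turn":0},{"delta_pos":[0,0,0],"turn":0},{"delta_pos":[0,0,0],"turn":0}]'
```

```text
time_s: 11.7
tcp_pos: [0.5946, -0.0005, 0.0955]
tcp_rot: [0.665, -3.069, 0.012]
ft_force: [0.1, 0.6, 0.1]
finger_gap: 0.004
time_s: 12.32
tcp_pos: [0.5946, -0.0004, 0.0957]
tcp_rot: [0.666, -3.069, 0.012]
ft_force: [0.5, 0.0, 0.5]
finger_gap: 0.001
```

```bash
python3 -m creep '[{"delta_pos":[0,0,0],"turn":0},{"delta_pos":[0,0,0],"turn":0},{"delta_pos":[0,0,0],"turn":0},{"delta_pos":[0,0,0],"turn":0},{"delta_pos":[0,0,0],"turn":0}]'
python3 -m creep '[{"delta_pos":[0,0,0],"turn":0},{"delta_pos":[0,0,0],"turn":0},{"delta_pos":[0,0,0],"turn":0},{"delta_pos":[0,0,0],"turn":0},{"delta_pos":[0,0,0],"turn":0}]'
python3 -m creep '[{"delta_pos":[0,0,0],"turn":0},{"delta_pos":[0,0,0],"turn":0},{"delta_pos":[0,0,0],"turn":0},{"delta_pos":[0,0,0],"turn":0},{"delta_pos":[0,0,0],"turn":0}]'
python3 -m creep '[{"delta_pos":[0,0,0],"turn":0},{"delta_pos":[0,0,0],"turn":0},{"delta_pos":[0,0,0],"turn":0},{"delta_pos":[0,0,0],"turn":0},{"delta_pos":[0,0,0],"turn":0}]'
python3 - <<'E'
from h import *
im=eyes.get_image("scene"); print(blobs(im,(50,120,50),(80,255,255)))
E
python3 go.py '[.600,-.2435,.13]'
```

```text
time_s: 12.95
tcp_pos: [0.5946, -0.0004, 0.0957]
tcp_rot: [0.666, -3.069, 0.012]
ft_force: [0.3, -0.3, -0.0]
finger_gap: 0.005
time_s: 13.58
tcp_pos: [0.5946, -0.0004, 0.0957]
tcp_rot: [0.665, -3.069, 0.012]
ft_force: [-0.4, 0.3, -0.3]
finger_gap: 0.0
time_s: 14.2
tcp_pos: [0.5946, -0.0004, 0.0957]
tcp_rot: [0.666, -3.069, 0.012]
ft_force: [-0.5, 0.3, -0.4]
finger_gap: 0.004
time_s: 14.82
tcp_pos: [0.5946, -0.0005, 0.0957]
tcp_rot: [0.665, -3.069, 0.012]
ft_force: [0.6, -0.9, -0.4]
finger_gap: -0.001
[([257.78, 103.33], [254, 100, 9, 8, 45]), ([465.61, 317.61], [463, 315, 6, 6, 23])]
t 14.88 pos [ 5.946e-01 -4.000e-04  9.570e-02] yaw -155.53 tilt -1.0 F [-0.09  0.1  -1.  ] gap 0.0005216632594510291 units [ 1.918 -4.474 -0.649] turn -0.006949136839873897 ext 0.017
```

```bash
python3 -m creep '[{"delta_pos":[0,0,-0.6],"turn":0},{"delta_pos":[0.5,-0.9,-0.1],"turn":0},{"delta_pos":[0.4,-0.9,0],"turn":0},{"delta_pos":[0.4,-0.9,0],"turn":0},{"delta_pos":[0.4,-0.9,0],"turn":0}]'
python3 -m creep '[{"delta_pos":[0.3,-0.8,0],"turn":0},{"delta_pos":[0,0,0],"turn":0}]'
python3 go.py '[.600,-.2435,.034]'
```

```text
time_s: 15.5
tcp_pos: [0.5931, -0.1999, 0.1335]
tcp_rot: [-0.678, 3.067, -0.01]
ft_force: [1.2, -0.2, -0.2]
finger_gap: 0.001
time_s: 15.75
tcp_pos: [0.5952, -0.2486, 0.1337]
tcp_rot: [0.67, -3.069, 0.013]
ft_force: [-0.3, 0.5, 0.3]
finger_gap: 0.002
t 15.75 pos [ 0.5952 -0.2486  0.1337] yaw -155.39 tilt -1.0 F [-0.31  0.53  0.28] gap 0.0015343151856424104 units [-0.134  0.068  1.994] turn -0.005726207352151391 ext 0.017
```

```bash
python3 -m creep '[{"delta_pos":[-0.13,0.07,0.5],"turn":0},{"delta_pos":[0,0,0.5],"turn":0},{"delta_pos":[0,0,0.4],"turn":0},{"delta_pos":[0,0,0],"turn":0}]'
python3 go.py '[.600,-.2435,.034]'
```

```text
time_s: 16.25
tcp_pos: [0.6004, -0.2407, 0.0619]
tcp_rot: [-0.671, 3.068, -0.011]
ft_force: [-0.5, -0.2, -0.1]
finger_gap: -0.001
t 16.25 pos [ 0.6004 -0.2407  0.0619] yaw -155.31 tilt -1.0 F [-0.49 -0.19 -0.06] gap -0.0006778058523544846 units [ 0.031 -0.044  0.558] turn -0.005103530917024083 ext 0.017
```

```bash
python3 -m creep '[{"delta_pos":[0.03,-0.04,0.25],"turn":0},{"delta_pos":[0,0,0.25],"turn":0},{"delta_pos":[0,0,0],"turn":0},{"delta_pos":[0,0,0],"turn":0},{"delta_pos":[0,0,0],"turn":0}]'
python3 go.py '[.600,-.2435,.034]'
python3 - <<'E'
from h import *
im=eyes.get_image("scene")[:,:,::-1]
c=im[170:290,170:290].astype(float); c=np.clip(255*(c/255)**.6,0,255).astype(np.uint8)
cv2.imwrite("pics/scene10.png",cv2.resize(c,None,fx=5,fy=5,interpolation=cv2.INTER_NEAREST))
im0=cv2.imread("pics/scene0.png")
d=(cv2.absdiff(im,im0).max(2)>40).astype(np.uint8)*255
cv2.imwrite("pics/diff.png",np.where(d[:,:,None]>0,im,im//3))
p=bot.state()['tcp_pos']
for dz in(-.017,.009): print(((proj('scene',p+[0,0,dz])-[170,170])*5).round())
E
```

```text
time_s: 16.88
tcp_pos: [0.601, -0.2436, 0.0372]
tcp_rot: [-0.671, 3.066, -0.013]
ft_force: [0.4, 0.3, -0.4]
finger_gap: 0.0
t 16.88 pos [ 0.601  -0.2436  0.0372] yaw -155.31 tilt -1.0 F [ 0.38  0.28 -0.45] gap 0.00037415345367521085 units [0.018 0.011 0.063] turn -0.005053917704483979 ext 0.017
[277. 323.]
[270. 292.]
```

View pics/scene10.png

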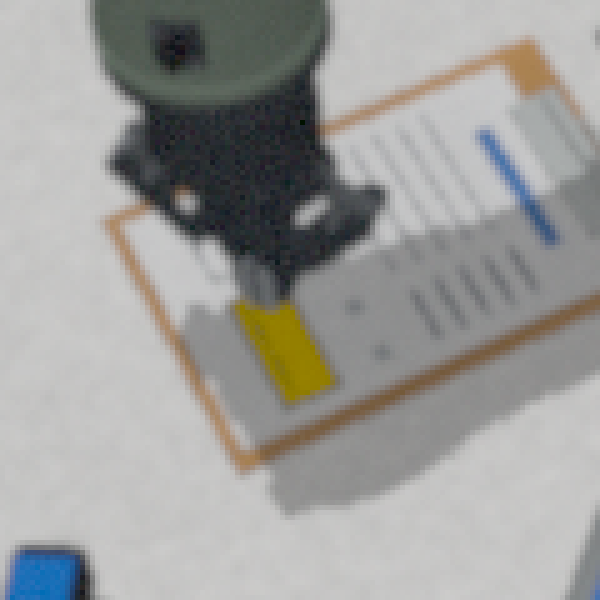

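View pics/diff.png

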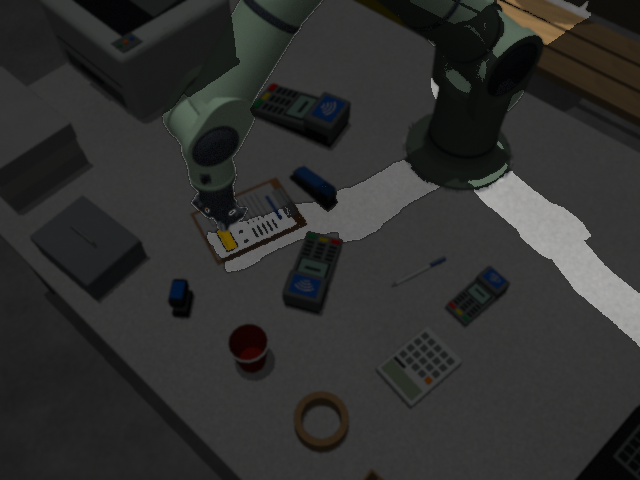

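The fingertip is over the yellow box, whose centre is at about (226,238). The difference image shows only the arm and its shadows changed. I'll dwell here.

```bash
python3 -m creep '[{"delta_pos":[0,0,0.08],"turn":0},{"delta_pos":[0,0,0],"turn":0},{"delta_pos":[0,0,0],"turn":0},{"delta_pos":[0,0,0],"turn":0},{"delta_pos":[0,0,0],"turn":0}]'
python3 -m creep '[{"delta_pos":[0,0,0],"turn":0},{"delta_pos":[0,0,0],"turn":0},{"delta_pos":[0,0,0],"turn":0},{"delta_pos":[0,0,0],"turn":0},{"delta_pos":[0,0,0],"turn":0}]'
python3 -m creep '[{"delta_pos":[0,0,0],"turn":0},{"delta_pos":[0,0,0],"turn":0},{"delta_pos":[0,0,0],"turn":0},{"delta_pos":[0,0,0],"turn":0},{"delta_pos":[0,0,0],"turn":0}]'
python3 -m creep '[{"delta_pos":[0,0,0],"turn":0},{"delta_pos":[0,0,0],"turn":0},{"delta_pos":[0,0,0],"turn":0},{"delta_pos":[0,0,0],"turn":0},{"delta_pos":[0,0,0],"turn":0}]'
python3 -m creep '[{"delta_pos":[0,0,0],"turn":0},{"delta_pos":[0,0,0],"turn":0},{"delta_pos":[0,0,0],"turn":0},{"delta_pos":[0,0,0],"turn":0},{"delta_pos":[0,0,0],"turn":0}]'
python3 - <<'E'
from h import *
im=eyes.get_image("scene")
for k,lo,hi in(("green",(50,120,50),(80,255,255)),("red",(0,170,110),(5,255,255)),("blue",(105,120,60),(125,255,255))): print(k,[c for c,s in blobs(im,lo,hi)])
from bench import job
print(job.sign_off())
E
```

```text
time_s: 17.55
tcp_pos: [0.6013, -0.2437, 0.0334]
tcp_rot: [-0.671, 3.066, -0.014]
ft_force: [0.9, -0.3, -0.7]
finger_gap: -0.002
time_s: 18.18
tcp_pos: [0.6013, -0.2437, 0.0334]
tcp_rot: [-0.671, 3.066, -0.014]
ft_force: [-0.3, -0.1, 0.1]
finger_gap: 0.001
time_s: 18.8
tcp_pos: [0.6014, -0.2437, 0.0335]
tcp_rot: [-0.671, 3.065, -0.014]
ft_force: [0.2, 0.1, 0.6]
finger_gap: -0.001
time_s: 19.42
tcp_pos: [0.6014, -0.2437, 0.0335]
tcp_rot: [-0.671, 3.065, -0.014]
ft_force: [-1.6, 0.8, 0.2]
finger_gap: -0.001
time_s: 20.05
tcp_pos: [0.6013, -0.2437, 0.0334]
tcp_rot: [-0.671, 3.066, -0.014]
ft_force: [-0.3, 0.0, -0.5]
finger_gap: 0.002
green [[257.27, 103.43], [311.62, 235.6], [465.61, 317.61]]
red [[272.09, 86.84], [334.94, 241.43], [451.71, 304.86], [250.28, 353.14]]
blue [[327.66, 108.06], [314.28, 180.35], [273.29, 207.16], [437.22, 262.3], [493.76, 278.41], [304.49, 285.25], [177.15, 289.13]]
the job is handed in; nothing more can be done
None
```

I pressed the green key on the middle-sized terminal to its stop and let it go. I then pointed over the blue panel for just over 3 s, and moved to the yellow signature box, where I handed the job in still pointing after about 20 s. No verdict was reported.

**Key press:** the force was about 4.6 N near full travel, then jumped to 13 N at the hard stop. The green and red keys were back at their starting places in the images afterwards.

**Pointing:** the TCP reading was within about 2 mm of the measured middle of both the panel and the box. Wrist force stayed within its noise of about 1–2 N, so it can't confirm the 0.3 N no-touch limit, but the pictures show the fingertips clear of the panel and the clipboard.

**Last checks:** the last picture check showed the keys and blue parts within about half a pixel of where they began. A difference image taken just before showed that only the arm and its shadows had changed.

**One check disagreed:** the fingers met the key about 26 mm lower on the TCP reading than `bot.tip_extent` implies. I did not find out why. I pointed with the fingertips about 4 cm above each target instead of 2 cm, so that the grasp point is inside the 18–85 mm window either way (about 28 or 54 mm).

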